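Open the sprung pet-carrier gate on the hall table and hold it wide

ROBOT

A 6-joint arm with a two-finger parallel gripper is mounted at the origin on the work surface. World frame = base frame: x ahead of the robot, y to its left, z up, the work surface at z = 0. Lengths are in mm, angles in rad, forces in N, time in s.
With the tool pointing down it reaches from about 350 to 775 mm from the base axis. Payload 7.3 kg.
Tool frame: the origin (TCP) lies at the very end of the fingers, on their centre line; the grasp point (between the pads) lies 19 mm behind it; z points along the fingers, y is the line along which they close (so a half turn about z gives the same grasp; the last joint's range is limited). The gripper opens to 92 mm and grips with 3 to 60 N. Pads are 19 mm wide; open, the fingers measure 130 mm over their backs; the gripper's body (75 mm by 190 mm) begins 47 mm behind the grasp point.
Start: joints at [-1.332, 0.342, 1.524, -0, 1.275, -0.146], TCP at [197.095, -486.62, 226.741] pointing down, gripper open.
Joint ranges: [-2.53, 2.53], [-0.77, 2.02], [0.04, 2.7], [-1, 4.14], [0.28, 2.66], [-3.11, 3.11]. Speed limits (rad/s): [2.57, 2.57, 3.14, 3.14, 3.14, 3.14].

INTERFACE

Orientations are given as [roll, pitch, yaw] about the fixed x, y, z axes, in that order (R = Rz(yaw) Ry(pitch) Rx(roll)).
In Python, from plant import get_obs, vision, workorder gives the robot as it stands.
- The arm moves only by the shell command python3 -m pendant 'ROWS' [OPENING]. ROWS is a JSON object of lists of equal length, an entry for each row: "dp": the shift along the tool's x, y, z in m, a list of three; "rotation": the turn, a rotation vector about the tool's x, y, z in rad, a list of three. A call has 1 to 8 rows; each row is the pose to reach, as a shift and turn from the pose commanded when the call began, along the tool's axes at that moment; what a row does not reach only later rows make up. A row lasts 1/8 s, in which the tool goes at most 62.5 mm and 10.7 degrees, less where a joint would pass 70% of its speed; a pose out of reach is approached as far as the arm can. A call with a gripper value outside its range is refused whole. OPENING is the finger opening in m, from 0 to 0.0918, set as the call begins (- or left out, the last holds). The fingers move at their own pace and stop on an object; the grip force is fixed at half the most. Time passes only in rows, so rows that repeat a pose let the fingers close. It gives the time, the measured TCP pose, the force, the opening and the grip force at its end, in the units of the state.
- get_obs(): the state, without advancing time (a new reading comes with each control period).
- vision.capture(name): name is "side" or "top" or "wrist"; returns a dict with "pixels" (384x512x3 uint8, red, green, blue), "vfov" (degrees; the focal length in pixels is half the picture's height over the tangent of half this angle, whatever the lens; pixels are square), "cx", "cy" (the principal point, pixels), "pose" (4x4, takes a point from camera to world coordinates); the wrist camera has in their place "T_tool_cam" (4x4, takes a point from camera to tool coordinates, whose origin is the TCP and whose axes are the flange's). Camera axes: x right, y up, looking along -z (the intrinsics and any distortion apply to the point x, -y, -z); pixel columns grow to the right and rows downward; lengths in mm; the calibration is good to about 2 mm. A picture is of the moment at which its call begins: read the wrist's pose just before it. There is no depth.
- workorder.close_job(): hands the job in; it is judged then, once.
The state is a dict: "time": time; "joint_positions": joint angles; "dq": joint speeds; "tau": joint torques, N m; "tool_pos": TCP position; "tcp_rot": TCP orientation; "contact_force": force on the tool from outside, world axes, zero at the start; "moment": the same for the moment, N m; "grip_width": finger opening in mm; "finger_force": force on a finger pad.
Only numpy, scipy, OpenCV 4.12 (cv2) and the standard library are available. Lean on these libraries where they do the work, as an engineer would, in place of code of your own. Each camera call takes 0.05 s, during which the arm holds its last target. There are 200 camera calls.

TASK

The small-pet carrier on the hall table has to be held open for its passenger. First squeeze the yellow catch on its roof edge fully together (it stays there), then squeeze the red sprung catch on top of the gate and, keeping it squeezed, swing the gate out past its stiff point. Finish still holding the gate wide open, nearly square to the carrier's front, against its closing spring - do not let go - and leave the other things on the table where they are.

Things in the scene. Friction and masses are not known exactly. Their poses are not given: they have to be found in the camera images.
- carrier: blue and white small-pet carrier, 270 (its x) x 340 (its y) x 210 mm high, fixed firmly to the table. Origin on the table under the middle of its gated front; its -y axis points out through the gate, +x towards the gate's hinge, z up. Flat roof at z 210, blue carrying handle on it to 255 at y = 120..270 mm
- yellow_pinch (a point): middle of the squeezed yellow catch, at carrier (56, 12, 243) mm; axes as the carrier. Two upright tabs on the roof's front edge, 10 (x) x 20 (y), 210 to 264 mm high: fixed black lug at x = 38..48, sliding yellow tab at x = 78..88 at rest. Squeeze along the carrier's x, from 50 to 36 mm over both. Its yellow tongue blocks the gate. 35 mm free on both sides
- yellow_catch (a joint): travel of the yellow tab towards the black lug, m: 0 locked, 0.014 fully squeezed, starts at 0 to 0.003; the tongue is clear of the gate from about 0.010. Friction of about 5 N, no spring: it stays where it is left
- gate_panel: barred steel gate, 200 wide, 28 to 202 mm high, 10 thick, with the red catch on top. Origin on its upright hinge axis at table height; its -x axis points along the gate from the hinge to the free edge, z up; parallel to the carrier's axes when shut
- red_pinch (a point): middle of the squeezed red catch, 153 mm from the hinge axis along the gate, 243 high; moves with the gate, axes as gate_panel. Two upright tabs on the gate, 10 (along it) x 20, to 268 mm high: fixed black at 135..145 from the hinge axis, sliding red at 175..185 at rest. Squeeze along the gate, from 50 to 36 mm over both; this draws the bolt, so keep squeezing while swinging
- red_catch (a joint): travel of the red tab towards the black tab, m: 0 bolted, 0.014 fully squeezed; the bolt is clear from about 0.010. Sprung, 3 N at rest to 6.5 N fully squeezed: it springs back when let go
- gate (a joint): gate angle, rad: 0 shut, grows as it swings out from the carrier's front, anticlockwise seen from above; stop at 1.5. A damped spring pulls it shut throughout (1.5 to 2.5 N at the red catch); a sprung plunger at the hinge makes a stiff point (detent) at 0.43 to 0.7, about 4 N more at the catch. Let go when wide, it swings back to about 0.88 and rests on the detent. Wide open is above 1.2
- gate_hinge (a point): point on the upright hinge axis, 243 mm above the table, at carrier (115, -9) mm
- keys: bystander: black car fob 36 x 62 x 14 mm with two keys, about 130 mm long in all, lying on the table; origin on the table under the fob's keyward half
- glasses_case: bystander: brown spectacle case 60 x 140 x 38 mm; origin under its middle
- brass_bowl: bystander: small brass bowl, 96 mm across, 40 high; origin under its middle

How it is judged:
By the outcome, as a careful person would: the job done as asked, in the order asked, and still so for the second after the job is handed in, while the arm keeps its last pose, push and grip.
It also fails if it takes over 48 s, if anything falls off the work surface, if the arm or the gripper's body presses on something with over 40 N, if the wrist force passes 120 N, or if a joint passes its speed limit or range.

## Working session

There is one attempt and no reset: what is moved stays moved. The work goes in short steps, Python scripts to look and compute and a shell command to move; the robot and the scene stay as the last step left them, time stands still between calls to the robot, and variables do not carry over. Pictures are saved under pics/ and viewed, at most 10 in all, crops included, and the job is handed in when it is done.

```bash
mkdir -p pics; ls; python3 - <<'E'
from plant import get_obs, vision
import cv2
print(get_obs())
for n in("side","top"):
    c=vision.capture(n); print(n,{k:v for k,v in c.items() if k!="pixels"})
    cv2.imwrite(f"pics/{n}0.png",c["pixels"][:,:,::-1])
E
```

```text
pics
{'time': 0.0, 'joint_positions': array([-1.33196940e+00,  3.42702837e-01,  1.52502174e+00, -1.88611622e-05,
        1.27542180e+00, -1.46002861e-01]), 'dq': array([-0.0012702 ,  0.00088144, -0.00031647, -0.00234367, -0.00057265,
       -0.00159531]), 'tau': array([-3.71881947e-05, -4.31253612e+01, -2.44214541e+01,  7.16950418e-02,
        5.60183125e-02, -1.01055016e-04]), 'tool_pos': array([ 196.99964556, -486.18665144,  226.0536499 ]), 'tcp_rot': array([-3.14005284e+00, -2.08199138e-04,  3.84835127e-01]), 'contact_force': array([ 0.45450247,  0.23234332, -0.19187676]), 'moment': array([-0.04414801,  0.02966129, -0.02331919]), 'finger_force': 0.0, 'grip_width': 91.49183049654691}
side {'vfov': 49.48565164446775, 'cx': 252.22115606248906, 'cy': 187.16826193951522, 'pose': array([[-2.47553252e-01, -8.98779286e-01,  3.61819268e-01,
         9.39611320e+02],
       [ 9.68869980e-01, -2.28528823e-01,  9.52131223e-02,
         6.49745536e+00],
       [-2.88945059e-03,  3.74126145e-01,  9.27373322e-01,
         1.19520779e+03],
       [ 0.00000000e+00,  0.00000000e+00,  0.00000000e+00,
         1.00000000e+00]])}
top {'vfov': 44.9809201671585, 'cx': 262.6104056045152, 'cy': 194.13083803214022, 'pose': array([[-5.48985960e-03,  9.81539011e-01, -1.91183239e-01,
         3.23238814e+02],
       [-9.99802769e-01, -9.03668712e-03, -1.76850446e-02,
        -1.01164870e+02],
       [-1.90862243e-02,  1.91048444e-01,  9.81395032e-01,
         1.17885174e+03],
       [ 0.00000000e+00,  0.00000000e+00,  0.00000000e+00,
         1.00000000e+00]])}
```

View pics/side0.png

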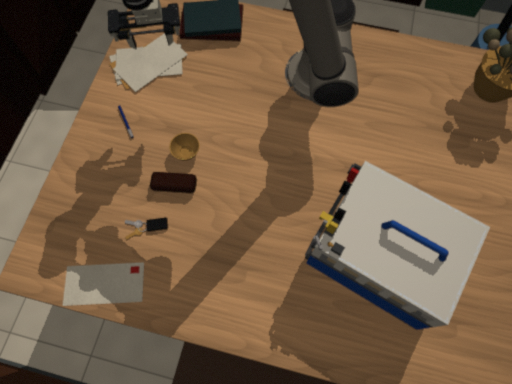

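View pics/top0.png

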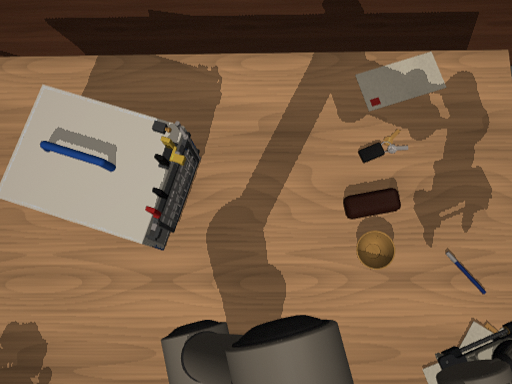

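The side view shows the carrier at about (400,245), with red near (352,174) and yellow near (328,220). In the top view the gated front runs from (182,125) to (158,245), with yellow near (172,152) and red near (152,210). The bystanders are far from the gate. I'll zoom in on both.

```bash
python3 - <<'E'
import cv2
a=cv2.imread("pics/side0.png")[155:275,300:400]; b=cv2.imread("pics/top0.png")[110:260,120:220]
cv2.imwrite("pics/sidec.png",cv2.resize(a,None,fx=5,fy=5,interpolation=cv2.INTER_CUBIC))
cv2.imwrite("pics/topc.png",cv2.resize(b,None,fx=4,fy=4,interpolation=cv2.INTER_CUBIC))
E
```

```text
(no output)
```

View pics/sidec.png

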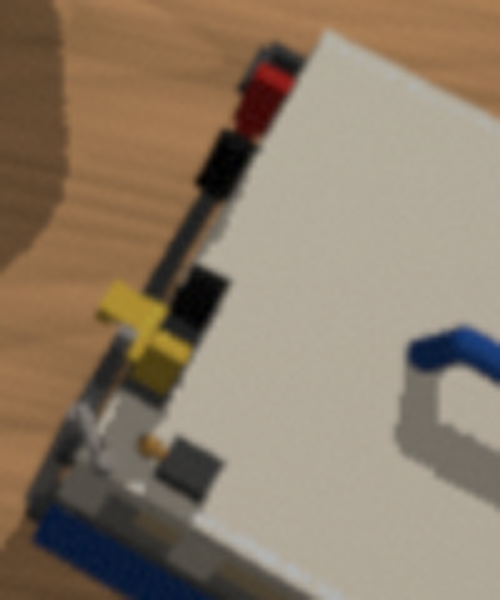

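View pics/topc.png

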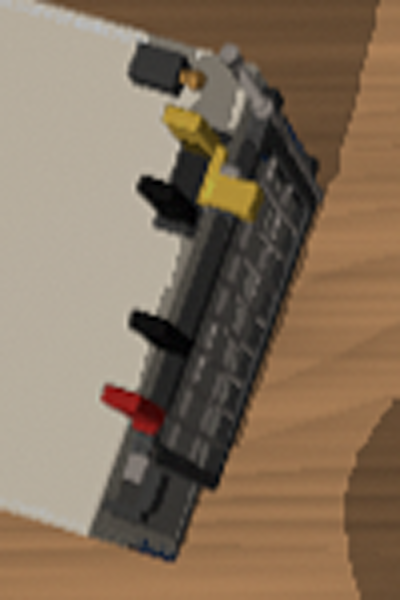

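Side crop: red tab top is at px (354.6,169.8), black gate tab (347,184), black lug (341,211), and yellow tab (333.5,223.5). Top crop: red (150.5,208), black gate tab (157.5,191.5), lug (159.5,158.5), and yellow (166.5,141). Now I'll triangulate these and fit the carrier pose.

```bash
cat > h.py <<'E'
import numpy as np, json
from scipy.optimize import least_squares
from scipy.spatial.transform import Rotation as R
def proj(cam,T,P):
    p=(np.atleast_2d(P)-T[:3,3])@T[:3,:3]; f=192/np.tan(np.radians(cam["vfov"])/2)
    return np.c_[cam["cx"]+f*p[:,0]/-p[:,2], cam["cy"]-f*p[:,1]/-p[:,2]]
def tri(obs):  # list of (cam,T,uv)
    r=lambda x: np.concatenate([proj(c,T,x)[0]-uv for c,T,uv in obs])
    s=least_squares(r,[300,0,240.]); return s.x, np.abs(s.fun).max()
def carr(q,P):
    P=np.asarray(P,float); c,s=np.cos(q[2]),np.sin(q[2])
    return np.c_[q[0]+c*P[:,0]-s*P[:,1], q[1]+s*P[:,0]+c*P[:,1], P[:,2]]
def tool(o):
    T=np.eye(4); T[:3,:3]=R.from_euler("xyz",o["tcp_rot"]).as_matrix(); T[:3,3]=o["tool_pos"]; return T
E
python3 - <<'E'
from h import *
from plant import vision
S,T=vision.capture("side"),vision.capture("top")
names=["red","gblk","lug","yel","rcL","rcR"]
M=[(-65,-9,268),(-25,-9,268),(43,12,264),(82,12,264),(-135,340,210),(135,340,210)]
us=[(354.6,169.8),(347,184),(341,211),(333.5,223.5),(487,233),(438,322)]
ut=[(150.5,208),(157.5,191.5),(159.5,158.5),(166.5,141),(0,198),(43,86)]
for n,a,b in zip(names,us,ut): print(n,*[np.round(z,1) for z in tri([(S,S["pose"],a),(T,T["pose"],b)])])
f=lambda q: np.r_[(proj(S,S["pose"],carr(q,M))-us).ravel(),(proj(T,T["pose"],carr(q,M))-ut).ravel()]
s=least_squares(f,[450,150,0],loss="soft_l1"); print(s.x); print(f(s.x).reshape(2,6,2).round(1))
E
```

```text
red [473.9 140.  270.7] 0.7
gblk [509.8 130.1 258.6] 0.6
lug [580.2 129.  255.2] 0.3
yel [616.6 115.7 258.6] 0.7
rcL [516.  506.2 171.2] 1.1
rcR [766.1 401.2 208.7] 4.0
[535.31658528 127.83162554  -6.59417353]
[[[-1.1 -0.8]
  [-1.  -2.2]
  [-0.7 -1.6]
  [-1.  -0.6]
  [ 1.6 -7.4]
  [ 8.2  1.4]]

 [[ 0.1  1.9]
  [-0.1 -0.4]
  [ 0.1 -1. ]
  [-0.5 -0.9]
  [-5.5 -0.9]
  [-0.2 -1.4]]]
```

```bash
python3 -m pendant '{"dp":[[0.05,-0.035,-0.03],[0.10,-0.07,-0.06],[0.15,-0.104,-0.09],[0.20,-0.139,-0.12],[0.25,-0.173,-0.144],[0.30,-0.208,-0.144],[0.35,-0.243,-0.144],[0.40,-0.278,-0.144]],"rotation":[[0,0,-0.1],[0,0,-0.25],[0,0,-0.4],[0,0,-0.55],[0,0,-0.7],[0,0,-0.8],[0,0,-0.875],[0,0,-0.875]]}' 0.07
python3 - <<'E'
from h import *
from plant import get_obs
T=tool(get_obs()); d=np.array([575,95,380])-T[:3,3]
print((T[:3,:3].T@d).round(1), T[:3,:3].round(3))
E
```

```text
time: 1.2
tool_pos: [454.4, -92.2, 370.8]
tcp_rot: [3.141, 0.0, 1.26]
contact_force: [0.8, -1.4, -0.4]
grip_width: 70.2
finger_force: 0.0
[215.1  57.7  -9.2] [[ 0.305  0.952  0.001]
 [ 0.952 -0.305 -0.001]
 [-0.     0.001 -1.   ]]
```

```bash
cat > look.py <<'E'
import sys,cv2,pickle
from plant import get_obs,vision
n=sys.argv[1]; o=get_obs(); c=vision.capture("wrist"); c["obs"]=o
pickle.dump(c,open(f"pics/{n}.pkl","wb")); cv2.imwrite(f"pics/{n}.png",c["pixels"][:,:,::-1]); print(o["tool_pos"],o["tcp_rot"],c["T_tool_cam"].round(2).tolist())
E
python3 -m pendant '{"dp":[[0.055,0.01,0],[0.105,0.02,0],[0.12,0.02,0],[0.12,0.02,0],[0.12,0.02,0]],"rotation":[[0,0,0],[0,0,0],[0,0,0],[0,0,0],[0,0,0]]}'; python3 look.py w1
python3 -m pendant '{"dp":[[0.05,0.02,0],[0.095,0.04,0],[0.095,0.04,0],[0.095,0.04,0],[0.095,0.04,0]],"rotation":[[0,0,0],[0,0,0],[0,0,0],[0,0,0],[0,0,0]]}'; python3 look.py w2
```

```text
time: 1.82
tool_pos: [508.9, 12.9, 370.7]
tcp_rot: [3.142, 0.001, 1.259]
contact_force: [-0.3, -0.2, 0.1]
grip_width: 69.7
finger_force: 0.0
[508.91774656  12.91507568 370.67368902] [3.14152154e+00 6.71896700e-04 1.25855866e+00] [[0.0, 0.96, 0.27, 72.06], [1.0, -0.0, -0.0, -1.02], [-0.0, 0.27, -0.96, -157.51], [0.0, 0.0, 0.0, 1.0]]
time: 2.5
tool_pos: [576.1, 91.0, 371.2]
tcp_rot: [3.141, 0.0, 1.258]
contact_force: [-0.2, -1.0, 0.2]
grip_width: 70.0
finger_force: 0.0
[576.0963403   90.97172586 371.22357552] [3.14072532e+00 7.54061241e-05 1.25799073e+00] [[0.0, 0.96, 0.27, 72.05], [1.0, -0.0, -0.0, -1.02], [-0.0, 0.27, -0.96, -157.51], [0.0, 0.0, 0.0, 1.0]]
```

```bash
python3 - <<'E'
import cv2
for n in("w1","w2"):cv2.imwrite(f"pics/{n}b.png",cv2.resize(cv2.imread(f"pics/{n}.png"),None,fx=1.5,fy=1.5,interpolation=cv2.INTER_CUBIC))
E
```

```text
(no output)
```

View pics/w1b.png

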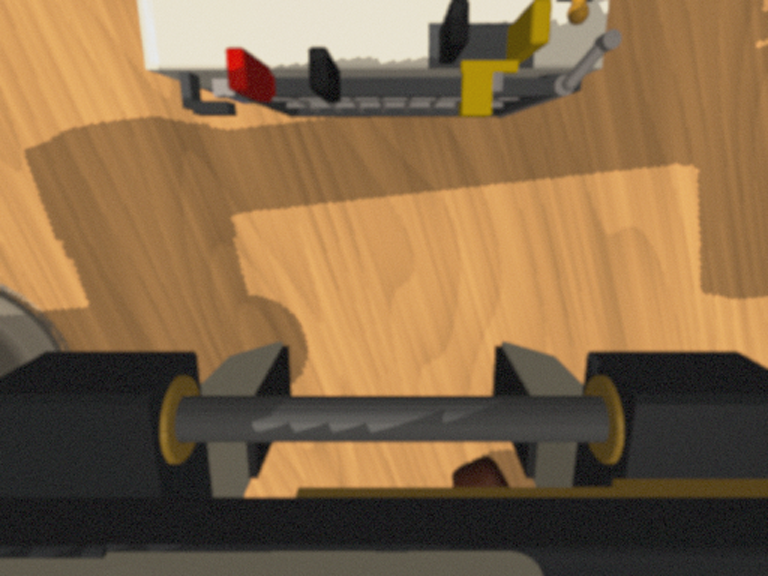

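View pics/w2b.png

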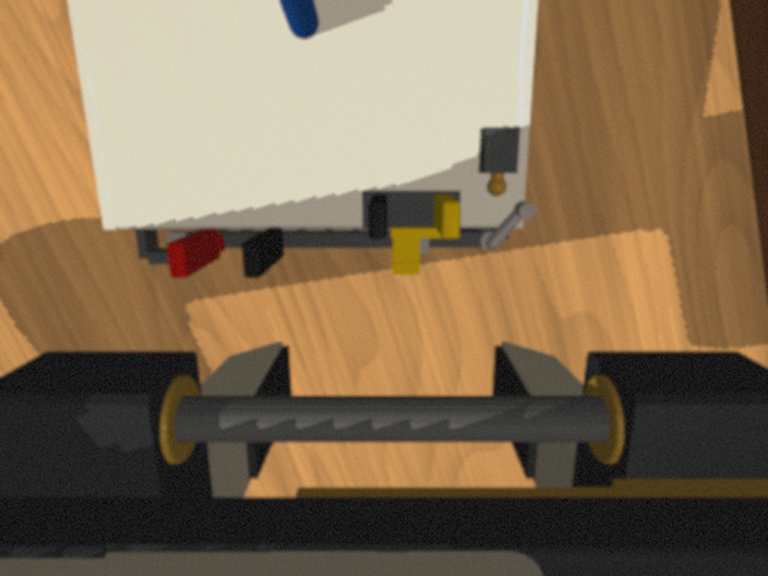

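w1 (at 1.5x) shows the red tab top at about (236,68), the gate's black tab at (317,67), and the yellow catch cut off at the top edge. w2 shows red top (178,258), black gate tab (252,260), lug (377,218), and yellow tab (450,218), with the front nearly parallel to the image rows.

```bash
python3 - <<'E'
from h import *
import pickle,cv2
from plant import vision
W1,W2=[pickle.load(open(f"pics/{n}.pkl","rb")) for n in("w1","w2")]
for w in(W1,W2): w["pose"]=tool(w["obs"])@w["T_tool_cam"]
S,T=vision.capture("side"),vision.capture("top")
h=lambda l:(np.array(l)+.5)/1.5-.5
u2=h([(178,258),(252,260),(377,218),(450,218)]); u1=h([(236,68),(317,67)])
us=np.array([(354.6,169.8),(347,184),(341,211),(333.5,223.5)]); ut=np.array([(150.5,208),(157.5,191.5),(159.5,158.5),(166.5,141)])
for i,n in enumerate(["red","gblk","lug","yel"]):
    o=[(W2,W2["pose"],u2[i]),(S,S["pose"],us[i]),(T,T["pose"],ut[i])]
    if i<2:o.append((W1,W1["pose"],u1[i])); print(n,"w1w2",tri([o[0],o[3]])[0].round(1))
    print(n,*[np.round(z,1) for z in tri(o)])
def M(s,d=0): return np.array([(-65,-9,268),(-25,-9,268),(43,12,264),(83-s,12,264)])
f=lambda q: np.r_[2*(proj(W2,W2["pose"],carr(q,M(q[3])))-u2).ravel(),(proj(W1,W1["pose"],carr(q,M(0)[:2]))-u1).ravel(),(proj(S,S["pose"],carr(q,M(q[3])))-us).ravel(),(proj(T,T["pose"],carr(q,M(q[3])))-ut).ravel()]
s=least_squares(f,[535,128,-.311,1],loss="soft_l1"); q=s.x; print(q); r=f(q); r[:8]/=2; print(r.reshape(-1,2).round(1))
print(carr(q,[(56,12,243),(-38,-9,243),(115,-9,243)]))
# overlay
im=cv2.resize(W2["pixels"][:,:,::-1],None,fx=1.5,fy=1.5)
for x0,x1,y,z0,z1 in[(38,48,12,210,264),(78-q[3],88-q[3],12,210,264),(-30,-20,-9,202,268),(-70,-60,-9,202,268)]:
    for z in(z0,z1):
        p=proj(W2,W2["pose"],carr(q,[(x0,y-10,z),(x1,y-10,z),(x1,y+10,z),(x0,y+10,z)]))
        cv2.polylines(im,[((p+.5)*1.5-.5).round().astype(int)],True,(0,255,0) if z==z1 else (255,0,255),1)
p=proj(W2,W2["pose"],carr(q,[(-135,0,210),(135,0,210)]));cv2.polylines(im,[((p+.5)*1.5).astype(int)],False,(0,255,0),1)
cv2.imwrite("pics/ov.png",cv2.resize(im[130:330,80:560],None,fx=1.6,fy=1.6))
E
```

```text
red w1w2 [470.4 144.7 263.5]
red [471.4 144.1 265.8] 2.0
gblk w1w2 [509.1 131.9 267.1]
gblk [508.8 131.8 264.6] 2.1
lug [579.8 130.4 252.6] 0.6
yel [617.8 118.  254.2] 1.3
[ 5.36399219e+02  1.32824748e+02 -3.05664154e-01  1.92342188e+00]
[[-0.7  1.5]
 [-0.2 -0.2]
 [ 0.9  0.4]
 [-0.   0.1]
 [ 0.5 -0.3]
 [ 1.7 -0. ]
 [ 0.8  0. ]
 [ 0.9 -1.3]
 [ 1.4 -0.6]
 [ 1.4  0. ]
 [-2.2  1.4]
 [-2.4 -0.9]
 [-2.4 -1.5]
 [-3.2 -1. ]]
[[593.41458691 127.41662575 243.        ]
 [497.45228178 135.67713379 243.        ]
 [643.36031887  89.63536242 243.        ]]
```

View pics/ov.png

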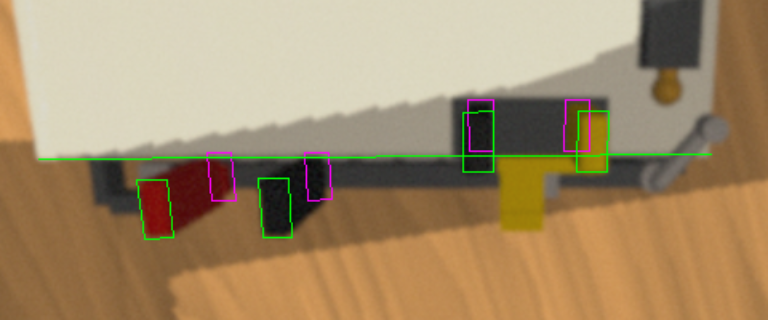

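The overlay fits to within 1–2 mm, with triangulated tab tops at about 253–266 mm against the stated 264–268. Next is to straddle the yellow catch.

```bash
python3 -m pendant '{"dp":[[0.03,0.008,0.02],[0.04,0.0113,0.05],[0.04,0.0113,0.08],[0.04,0.0113,0.1],[0.04,0.0113,0.12],[0.04,0.0113,0.135],[0.04,0.0113,0.147],[0.04,0.0113,0.147]],"rotation":[[0,0,0],[0,0,0],[0,0,0],[0,0,0],[0,0,0],[0,0,0],[0,0,0],[0,0,0]]}' 0.07; python3 look.py w3; python3 - <<'E'
import cv2
im=cv2.imread("pics/w3.png"); cv2.imwrite("pics/w3b.png",cv2.resize(im,None,fx=1.5,fy=1.5))
E
```

```text
time: 3.65
tool_pos: [599.2, 126.8, 222.9]
tcp_rot: [-3.14, 0.001, 1.26]
contact_force: [0.3, 0.3, -0.3]
grip_width: 70.2
finger_force: 0.0
[599.19099332 126.77530925 222.89914717] [-3.14037446e+00  5.97855912e-04  1.25965889e+00] [[0.0, 0.96, 0.27, 72.06], [1.0, -0.0, -0.0, -1.02], [-0.0, 0.27, -0.96, -157.51], [0.0, 0.0, 0.0, 1.0]]
```

View pics/w3b.png

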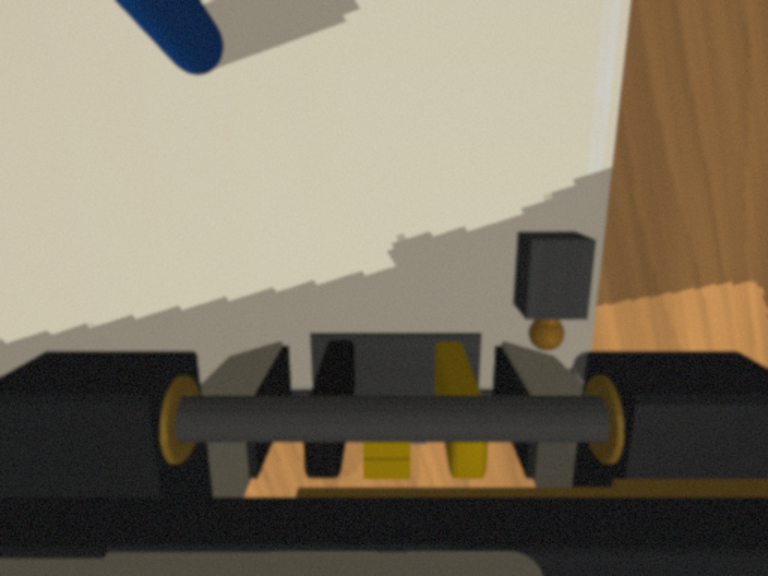

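w3 shows the black lug (307–350) and yellow tab (437–487) between the pads (290 and 497), evenly spaced. I'll close now, shifting 6 mm towards the lug.

```bash
python3 -m pendant '{"dp":[[0,0,0],[0,-0.002,0],[0,-0.004,0],[0,-0.006,0],[0,-0.006,0],[0,-0.006,0],[0,-0.006,0],[0,-0.006,0]],"rotation":[[0,0,0],[0,0,0],[0,0,0],[0,0,0],[0,0,0],[0,0,0],[0,0,0],[0,0,0]]}' 0.03
```

```text
time: 4.7
tool_pos: [593.4, 129.0, 224.1]
tcp_rot: [-3.141, 0.0, 1.26]
contact_force: [-5.2, 1.1, 6.6]
grip_width: 34.8
finger_force: 30.0
```

The yellow catch is fully squeezed (34.8 mm, 30 N). Now release narrowly, rise, cross to the red catch and look.

```bash
python3 -m pendant '{"dp":[[0,0,0],[0,0,0],[0,0,0],[0,0,-0.03],[0,0,-0.065],[0,0,-0.065]],"rotation":[[0,0,0],[0,0,0],[0,0,0],[0,0,0],[0,0,0],[0,0,0]]}' 0.056
python3 -m pendant '{"dp":[[-0.008,-0.04,0],[-0.016,-0.08,0],[-0.021,-0.101,0],[-0.021,-0.101,0],[-0.021,-0.101,0.03],[-0.021,-0.101,0.05],[-0.021,-0.101,0.065],[-0.021,-0.101,0.065]],"rotation":[[0,0,0],[0,0,0],[0,0,0],[0,0,0],[0,0,0],[0,0,0],[0,0,0],[0,0,0]]}' 0.07; python3 look.py w4; python3 - <<'E'
import cv2
im=cv2.imread("pics/w4.png"); cv2.imwrite("pics/w4b.png",cv2.resize(im,None,fx=1.5,fy=1.5))
E
```

```text
time: 5.45
tool_pos: [595.0, 128.9, 291.4]
tcp_rot: [3.136, -0.002, 1.26]
contact_force: [0.3, 0.0, -0.5]
grip_width: 55.7
finger_force: 0.0
time: 6.45
tool_pos: [491.3, 139.4, 221.8]
tcp_rot: [-3.139, 0.002, 1.259]
contact_force: [-0.9, 0.6, 0.5]
grip_width: 69.9
finger_force: 0.0
[491.27593182 139.35709686 221.84418211] [-3.13870680e+00  1.54580758e-03  1.25937509e+00] [[0.0, 0.96, 0.27, 72.06], [1.0, -0.0, -0.0, -1.02], [-0.0, 0.27, -0.96, -157.51], [0.0, 0.0, 0.0, 1.0]]
```

View pics/w4b.png

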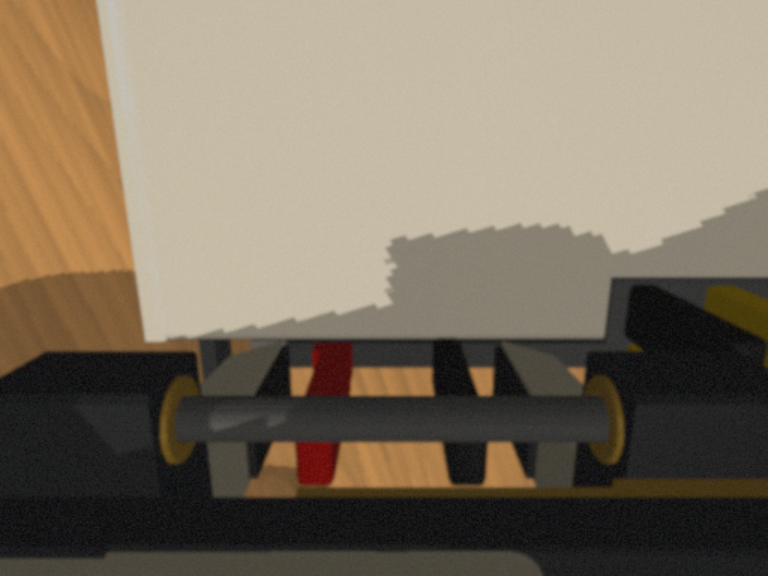

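w4 shows the red tab (297–353) and the black gate tab (435–485) between the pads (290 and 497), with the yellow tab slid in at the upper right. Close on the red catch, shifting 7 mm towards the hinge.

```bash
python3 -m pendant '{"dp":[[0,0,0],[0,0.0025,0],[0,0.005,0],[0,0.007,0],[0,0.007,0],[0,0.007,0],[0,0.007,0]],"rotation":[[0,0,0],[0,0,0],[0,0,0],[0,0,0],[0,0,0],[0,0,0],[0,0,0]]}' 0.03
python3 - <<'E'
from h import *
from plant import get_obs
o=get_obs(); T=tool(o); p=T[:3,3]; yaw=o["tcp_rot"][2]; print(p,o["tcp_rot"])
# swing about the hinge: 153 mm along carrier x from the pinch; commanded pose taken = measured
a0=-0.308; H=p[:2]+153*np.array([np.cos(a0),np.sin(a0)]); print("hinge",H)
def rows(th,base):
    out=[]
    R0=R.from_euler("z",base).as_matrix()@T[:3,:3]; P0=np.r_[H-153*np.array([np.cos(a0+base),np.sin(a0+base)]),p[2]]
    for t in th:
        P=np.r_[H-153*np.array([np.cos(a0+t),np.sin(a0+t)]),p[2]]
        d=R0.T@(P-P0); out.append([*(d/1000).round(4).tolist(),round(base-t,3)])
    return out
for base,th in[(0,np.arange(1,9)*.07),(.56,.56+np.arange(1,9)*.07),(1.12,1.12+np.arange(1,6)*.06)]:
    print(base); [print(r) for r in rows(th,base)]
E
```

```text
time: 7.38
tool_pos: [498.5, 137.4, 223.9]
tcp_rot: [3.14, -0.0, 1.26]
contact_force: [2.8, -0.5, 5.1]
grip_width: 34.7
finger_force: 30.0
[498.45258789 137.44499532 223.91783751] [ 3.14011068e+00 -3.87484166e-04  1.25968586e+00]
hinge [644.25268054  91.06253117]
0
[-0.0107, 0.0004, -0.0, np.float64(-0.07)]
[-0.0213, 0.0016, -0.0, np.float64(-0.14)]
[-0.0319, 0.0035, -0.0, np.float64(-0.21)]
[-0.0423, 0.0061, -0.0, np.float64(-0.28)]
[-0.0524, 0.0094, -0.0, np.float64(-0.35)]
[-0.0623, 0.0135, -0.0, np.float64(-0.42)]
[-0.0719, 0.0182, -0.0, np.float64(-0.49)]
[-0.0812, 0.0236, 0.0, np.float64(-0.56)]
0.56
[-0.0107, 0.0004, -0.0, np.float64(-0.07)]
[-0.0213, 0.0016, -0.0, np.float64(-0.14)]
[-0.0319, 0.0035, -0.0, np.float64(-0.21)]
[-0.0423, 0.0061, -0.0, np.float64(-0.28)]
[-0.0524, 0.0094, -0.0, np.float64(-0.35)]
[-0.0623, 0.0135, -0.0, np.float64(-0.42)]
[-0.0719, 0.0182, -0.0, np.float64(-0.49)]
[-0.0812, 0.0236, 0.0, np.float64(-0.56)]
1.12
[-0.0092, 0.0003, -0.0, np.float64(-0.06)]
[-0.0183, 0.0012, -0.0, np.float64(-0.12)]
[-0.0274, 0.0026, -0.0, np.float64(-0.18)]
[-0.0364, 0.0045, -0.0, np.float64(-0.24)]
[-0.0452, 0.007, -0.0, np.float64(-0.3)]
```

```bash
python3 -m pendant '{"dp":[[-0.0053,0.0001,0],[-0.0107,0.0004,0],[-0.016,0.0009,0],[-0.0213,0.0016,0],[-0.0319,0.0035,0],[-0.0423,0.0061,0],[-0.0423,0.0061,0]],"rotation":[[0,0,-0.035],[0,0,-0.07],[0,0,-0.105],[0,0,-0.14],[0,0,-0.21],[0,0,-0.28],[0,0,-0.28]]}'
python3 - <<'E'
from plant import get_obs
o=get_obs();print(o["tool_pos"],o["tcp_rot"][2]-1.2597,o["moment"])
E
```

```text
time: 8.25
tool_pos: [490.5, 95.3, 223.9]
tcp_rot: [3.142, -0.001, 1.54]
contact_force: [-0.6, 3.2, 4.3]
grip_width: 34.8
finger_force: 30.0
[490.52583513  95.32452605 223.91262604] 0.2805384221556011 [0.31816683 0.47007819 0.13006473]
```

```bash
python3 -m pendant '{"dp":[[-0.0107,0.0004,0],[-0.0213,0.0016,0],[-0.0319,0.0035,0],[-0.0423,0.0061,0],[-0.0524,0.0094,0],[-0.0623,0.0135,0],[-0.0719,0.0182,0],[-0.0812,0.0236,0]],"rotation":[[0,0,-0.07],[0,0,-0.14],[0,0,-0.21],[0,0,-0.28],[0,0,-0.35],[0,0,-0.42],[0,0,-0.49],[0,0,-0.56]]}'
```

```text
time: 9.25
tool_pos: [510.2, 12.9, 223.8]
tcp_rot: [-3.138, -0.001, 2.103]
contact_force: [-9.4, -2.4, 11.7]
grip_width: 34.0
finger_force: 30.0
```

```bash
python3 -m pendant '{"dp":[[-0.0107,-0.0004,0],[-0.0213,0.0006,-0.0005],[-0.0319,0.0025,-0.0005],[-0.0423,0.0051,-0.0005],[-0.0423,0.0051,-0.0005]],"rotation":[[0,0,-0.07],[0,0,-0.14],[0,0,-0.21],[0,0,-0.28],[0,0,-0.28]]}'; python3 look.py w5; python3 - <<'E'
import cv2,numpy as np
for n in("w4","w5"):
    a=cv2.imread(f"pics/{n}.png").astype(int)[215:335]
    m=(a[...,2]>70)&(a[...,1]<40)&(a[...,0]<40); y,x=np.nonzero(m); print(n,m.sum(),x.mean() if m.sum() else 0,y.min()+215 if m.sum() else 0,y.max()+215 if m.sum() else 0)
E
```

```text
time: 9.88
tool_pos: [536.5, -20.9, 224.0]
tcp_rot: [-3.139, -0.002, 2.381]
contact_force: [-7.7, 0.8, 4.9]
grip_width: 34.2
finger_force: 30.0
[536.4677154  -20.89251559 223.96528607] [-3.13914061e+00 -1.78706746e-03  2.38107151e+00] [[0.0, 0.96, 0.27, 72.73], [1.0, -0.0, -0.0, -0.05], [-0.0, 0.27, -0.96, -157.51], [0.0, 0.0, 0.0, 1.0]]
w4 1141 214.57405784399648 230 322
w5 1285 221.51284046692606 228 330
```

```bash
python3 -m pendant '{"dp":[[-0.0107,0,0],[-0.0213,0.0011,0],[-0.0319,0.003,0],[-0.0393,0.0046,0],[-0.0393,0.0046,0],[-0.0393,0.0046,0],[-0.0393,0.0046,0],[-0.0393,0.0046,0]],"rotation":[[0,0,-0.07],[0,0,-0.14],[0,0,-0.21],[0,0,-0.26],[0,0,-0.26],[0,0,-0.26],[0,0,-0.26],[0,0,-0.26]]}'; python3 look.py w6; python3 - <<'E'
import cv2,numpy as np
from plant import vision
for n in("side","top"): cv2.imwrite(f"pics/{n}9.png",vision.capture(n)["pixels"][:,:,::-1])
a=cv2.imread("pics/w6.png").astype(int)[215:335]
m=(a[...,2]>70)&(a[...,1]<40)&(a[...,0]<40); y,x=np.nonzero(m); print(m.sum(),x.mean(),y.min()+215,y.max()+215)
f=[cv2.imread(f"pics/{n}.png") for n in("side9","top9")]
c=np.hstack([cv2.resize(f[0][140:290,260:460],(400,300)),cv2.resize(f[1][90:290,80:345],(398,300))])
cv2.imwrite("pics/fin.png",c)
E
```

```text
time: 10.92
tool_pos: [567.8, -44.5, 224.0]
tcp_rot: [-3.139, -0.002, 2.64]
contact_force: [-6.1, -0.5, 4.4]
grip_width: 34.7
finger_force: 30.0
[567.82010181 -44.45453281 223.97624996] [-3.13947077e+00 -2.04935323e-03  2.64018818e+00] [[0.0, 0.96, 0.27, 72.71], [1.0, -0.0, -0.0, 0.23], [-0.0, 0.27, -0.96, -157.51], [0.0, 0.0, 0.0, 1.0]]
1530 191.6143790849673 218 318
```

View pics/fin.png

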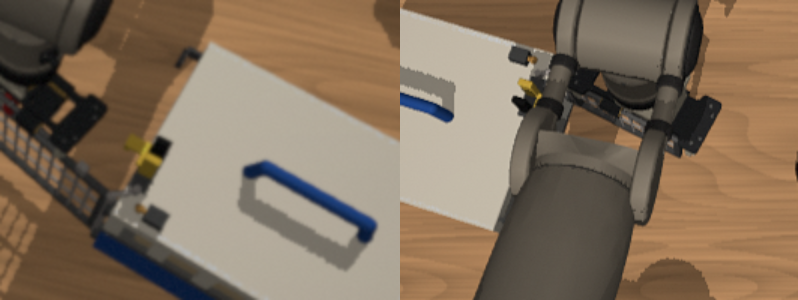

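The last picture shows the gate swung out nearly square to the front and held by the gripper, with the yellow tab against its lug. Grip is 34.7 mm at 30 N and the external force is low. Handing in.

```bash
python3 -c "
from plant import workorder; print(workorder.close_job())"
```

```text
the job is handed in; nothing more can be done
None
```

The job is handed in (no verdict was returned): the yellow catch is fully squeezed, and at about 11 s the gripper was still holding the red catch squeezed with the gate at about 1.38 rad; no move went near the other things on the table, though I did not re-check them in a final picture.

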